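# Dust off a lantern prism and hold it in the test beam

## Task

Take the square glass lantern prism out of the wooden rack, gripping it by its two frosted white faces only and never touching the clear faces, dip its lower end into the empty grey dust-off pot without knocking the pot, and lift it out again. Then hold it upright in the light path of the lamp stand, half-way between lamp and white target, with its clear faces square to the beam so that the beam crosses the middle of their width about a third of the way up the prism; finish while still holding it there, still and touching nothing else. Leave the finial, pink cup, lantern top and pliers where they are.

Things in the scene. Friction and masses are not known exactly. Their poses are not given: they have to be found in the camera images.
- prism_center (a point): centre (half-way up) of the loose glass prism to grip: an upright square bar 100 mm tall, about 180 g, 27 mm along its x, 30 mm along its y, z up. Its +y and -y faces (30 mm apart, 22 mm wide) are frosted white: grip these. Its +x and -x faces are clear bluish glass: do not touch. In the rack its frosted faces look along the rack's x axis, within 20 degrees
- prism_window (a point): point on the prism's axis, 35 mm above its bottom and 15 mm below its centre, between the two clear faces, axes as the prism: the light beam is to pass here
- prism_tip (a point): centre of the prism's bottom face, 50 mm below its centre
- prism: the whole prism, with its frosted and clear faces; origin at the centre of its bottom face
- frosted: the two frosted white plates of the prism (its +y and -y faces); origin at the centre of the prism's bottom
- clear: the two clear panes of the prism (its +x and -x faces), set 4 mm in from the frosted faces; origin at the centre of the prism's bottom
- rack: wooden rack fixed to the shelf, a board 70 x 340 x 12 mm (x, y, z); six slots in a row along y, pitch 54 mm, between pairs of 8 mm dowels that reach 40 mm above the shelf; a batten on its +x edge reaches 30 mm. Origin: centre of its underside. Prism, finial and pink cup stand in the slots at y = -135, -27 and 81 mm, in any order
- pot_rim (a point): centre of the open mouth of the grey round dust-off pot, which is fixed upright and empty: rim 75 mm above the shelf, inside diameter 74 mm, outside 84 mm, inside depth 67 mm. The prism's lower end should go in about 25 to 30 mm
- pot: the dust-off pot; origin at the centre of its underside
- beam (a point): middle of the light path of the fixed lamp stand, 85 mm above the shelf: the beam (thin yellow line) runs level along this point's x axis from the lamp's lens 50 mm to -x to the white target disc (56 mm diameter) 51 mm to +x. Lamp top 103, disc top 113 mm above the shelf, base plate 10 mm thick
- stand: the lamp stand with lamp, target and base plate 210 x 70 mm; origin at the centre of its underside
- finial: loose brass turned finial, 32 mm across, 78 mm tall, standing in the rack; leave alone; origin at its bottom
- cup_shade: loose small pink glass cup shade, 40 mm across, 52 mm tall, standing in the rack; leave alone; origin at its bottom
- lantern_top: loose pierced copper lantern top, dome 110 mm across, 77 mm tall, lying on the shelf; leave alone; origin at its bottom
- pliers: loose steel round-nose pliers with red handles, 140 mm long along its x, 56 mm wide, 12 mm thick, lying flat on the shelf; leave alone; origin below the pivot
Not all that is in view belongs to the job. Several things look just like the stand: the one meant starts farthest to the robot's right.

How it is judged:
By the outcome, as a careful person would: the job done as asked, in the order asked, and still so for the second after the job is handed in, while the arm keeps its last pose, push and grip.
It also fails if it takes over 48 s, if anything falls off the work surface, if the arm or the gripper's body presses on something with over 40 N, if the wrist force passes 120 N, or if a joint passes its speed limit or range.

## Robot

A 6-joint arm with a two-finger parallel gripper is mounted at the origin on the work surface. World frame = base frame: x ahead of the robot, y to its left, z up, the work surface at z = 0. Lengths are in m, angles in rad, forces in N, time in s.
With the tool pointing down it reaches from about 0.375 to 0.925 m from the base axis. Payload 5.7 kg.
Tool frame: the origin (TCP) lies at the very end of the fingers, on their centre line; the grasp point (between the pads) lies 19 mm behind it (manip.tcp_to_grasp is the distance from the TCP to the grasp point, in m); z points along the fingers, y is the direction in which the jaws open and shut (so a half turn about z gives the same grasp; the last joint's range is limited). The gripper opens to 88 mm and grips with 3 to 60 N. Pads are 20 mm wide; open, the fingers measure 115 mm over their backs; the gripper's body (75 mm by 178 mm) begins 61 mm behind the grasp point.
Start: joints at [-1.255, 0.359, 1.51, -0, 1.272, -0.115], TCP at [0.251, -0.545, 0.196] pointing down, gripper open.
Joint ranges: [-2.97, 2.97], [-1.01, 2.36], [0.21, 2.38], [-0.96, 4.11], [0.2, 2.71], [-2.98, 2.98]. Speed limits (rad/s): [2.39, 2.39, 3.14, 3.14, 3.14, 3.14].

## Interface

Orientations are given as a unit quaternion [w, x, y, z].
In Python, from cell import manip gives the robot as it stands.
- The arm moves only by the tool send_rows, never from a script. Its argument "steps" is a list of rows, each a list of 3 entries, a list of its own where there are three numbers: the turn, a rotation vector about the tool's x, y, z in degrees, then the shift along the tool's x, y, z in mm, then the gripper's target within -1 to 1 (shut at 1, half-way at 0, fully open at -1). A call has 1 to 12 rows; each row shifts and turns the commanded pose from where the row before left it, along the tool's axes as they then stand; what a row does not reach is not made up. A row lasts 1/8 s, in which the tool goes at most 62.5 mm and 10.7 degrees, less where a joint would pass 70% of its speed; a pose out of reach is approached as far as the arm can. A call is refused whole if a number of a shift passes 62.5 or a number of a turn 10.7, either way. A call with a gripper value outside its range is refused whole. The fingers move at their own pace and stop on an object; "grip_force" is the grip in N (left out, the last holds). Time passes only in rows, so rows that do not move let the fingers close. It gives the time, the measured TCP pose, the force and the opening at its end, in the units of the state.
- manip.read_state(): the state, without advancing time (a new reading comes with each control period).
- manip.camera(name): name is "side" or "top"; returns a dict with "color" (480x640x3 uint8, red, green, blue), "K" (3x3 intrinsics, pixels), "world_to_cam" (4x4, takes a point from world to camera coordinates). Camera axes: x right, y up, looking along -z (the intrinsics and any distortion apply to the point x, -y, -z); pixel columns grow to the right and rows downward; lengths in m; the calibration is good to about 2 mm. A picture is of the moment at which its call begins. There is no depth.
- manip.sign_off(): hands the job in, once; it reports no verdict.
Trained networks look in a picture, given as the dict that the camera call returned (one of the last four; its "shot" number tells which), for a name from the list of things; names that differ only in an ending like _2 or _b are one class to them, and where a whole thing is asked for, a point or a joint stands for the part that bears it (a point fixed in the world has none). Each returns a list of dicts, best first, with "p" (0 to 1); they miss things now and then, are a little off and sometimes report something else, mostly with a low value. They report only what shows in the picture. A call takes as long as a camera call. They do not tell look-alikes from the thing itself.
- manip.recognise(picture, thing): "extent" ([left, top, right, bottom] in pixels, round what is visible of it).
- manip.spot_point(picture, thing): "xy" ([column, row] in pixels: a listed point, or the origin of a listed thing).
The state is a dict: "clock": time; "qpos": joint angles; "joint_velocities": joint speeds; "effort": joint torques, N m; "ee_pos": TCP position; "tcp_rot": TCP orientation; "force": force on the tool from outside, world axes, zero at the start; "moment": the same for the moment, N m; "grip_width": finger opening in m.
Only numpy, scipy, OpenCV 4.12 (cv2) and the standard library are available. Lean on these libraries where they do the work, as an engineer would, in place of code of your own. Each camera call takes 0.05 s, during which the arm holds its last target. There are 200 camera calls.

## Working session

There is one attempt and no reset: what is moved stays moved. The work goes in short steps, Python scripts to look and compute and a tool call to move; the robot and the scene stay as the last step left them, time stands still between calls to the robot, and variables do not carry over. Pictures are saved under pics/ and viewed, about 8 in all and at most 12, crops included, and the job is handed in when it is done.

Besides the shell and the picture viewer there is one more tool, called after ">>>" as name(argument=value, ...), one argument or row to a line, values as JSON. send_rows: Moves the arm, as the interface text tells. Its arguments: {"type":"object","properties":{"steps":{"type":"array","items":{"type":"array"}},"grip_force":{"type":"number"}},"required":["steps"]}

```bash
mkdir -p pics; cat > h.py <<'E'
from cell import manip
import numpy as np, cv2
def snap(n,tag):
    c=manip.camera(n); cv2.imwrite(f'pics/{tag}.png',c['color'][:,:,::-1]); return c
def ray(c,uv):
    K=c['K'];T=c['world_to_cam'];R=T[:3,:3];t=T[:3,3]
    d=np.linalg.inv(K)@[uv[0],uv[1],1]; d=R.T@np.array([d[0],-d[1],-d[2]])
    return -R.T@t,d
def atz(c,uv,z):
    o,d=ray(c,uv); return o+d*(z-o[2])/d[2]
def tri(a,ua,b,ub):
    o1,d1=ray(a,ua);o2,d2=ray(b,ub)
    s=np.linalg.lstsq(np.c_[d1,-d2],o2-o1,rcond=None)[0]
    p,q=o1+s[0]*d1,o2+s[1]*d2
    return (p+q)/2,np.linalg.norm(p-q)
def proj(c,X):
    X=np.atleast_2d(X);T=c['world_to_cam'];p=X@T[:3,:3].T+T[:3,3]
    p=p*[1,-1,-1]; p=p@c['K'].T; return p[:,:2]/p[:,2:]
E
python3 - <<'E'
from h import *
np.set_printoptions(precision=3,suppress=True)
cs={n:snap(n,n+'0') for n in('side','top')}
for n,c in cs.items():
    print(n,c['K'].tolist(),[k for k in c],'pos',ray(c,(320,240))[0])
Z=dict(prism_center=.062,prism_tip=.012,prism_window=.047,pot_rim=.075,beam=.085,stand=0,rack=0,finial=.012,cup_shade=.012,lantern_top=0,pliers=0,pot=0)
for t,z in Z.items():
    for n,c in cs.items():
        for r in manip.spot_point(c,t)[:5]:
            print(t,n,round(r['p'],2),np.round(r['xy']),atz(c,r['xy'],z))
E
```

```text
side [[607.8331837229915, 0.0, 319.33957395113407], [0.0, 607.8331837229915, 234.1935326311575], [0.0, 0.0, 1.0]] ['color', 'K', 'world_to_cam', 'shot'] pos [-0.175  0.942  0.713]
top [[547.0504886756701, 0.0, 325.1835964160601], [0.0, 547.0504886756701, 237.1974956357105], [0.0, 0.0, 1.0]] ['color', 'K', 'world_to_cam', 'shot'] pos [0.411 0.036 1.04 ]
prism_center top 0.68 [201. 250.] [0.47  0.255 0.062]
prism_tip side 0.56 [259. 319.] [0.474 0.258 0.012]
prism_tip side 0.33 [259. 320.] [0.471 0.262 0.012]
prism_tip top 0.89 [204. 255.] [0.464 0.26  0.012]
prism_tip top 0.47 [196. 253.] [0.468 0.275 0.012]
prism_window side 0.95 [261. 303.] [0.471 0.254 0.047]
prism_window top 0.75 [198. 252.] [0.468 0.263 0.047]
pot_rim side 0.68 [345. 234.] [ 0.474 -0.026  0.075]
pot_rim top 0.94 [361. 245.] [ 0.478 -0.031  0.075]
pot_rim top 0.33 [320. 124.] [0.698 0.041 0.075]
beam side 0.78 [370. 189.] [ 0.548 -0.239  0.085]
beam side 0.76 [365. 323.] [0.256 0.227 0.085]
beam top 0.91 [210. 374.] [0.256 0.231 0.085]
beam top 0.82 [441. 348.] [ 0.299 -0.167  0.085]
beam top 0.7 [200. 253.] [0.46
[... 496 characters left out ...]
   ]
rack top 0.59 [194. 250.] [0.475 0.282 0.   ]
finial side 0.96 [212. 343.] [0.492 0.364 0.012]
finial side 0.56 [364. 220.] [ 0.541 -0.208  0.012]
finial top 0.63 [148. 243.] [0.487 0.366 0.012]
cup_shade side 0.91 [300. 297.] [0.457 0.153 0.012]
cup_shade top 0.92 [260. 263.] [0.449 0.155 0.012]
lantern_top side 0.7 [242. 238.] [0.732 0.031 0.   ]
lantern_top top 0.67 [318. 126.] [0.716 0.045 0.   ]
lantern_top top 0.23 [203. 254.] [0.467 0.264 0.   ]
pliers side 0.79 [185. 276.] [0.712 0.231 0.   ]
pliers top 0.93 [222. 126.] [0.715 0.233 0.   ]
pot side 0.77 [344. 259.] [ 0.483 -0.038  0.   ]
pot top 0.85 [357. 245.] [ 0.484 -0.029  0.   ]
pot top 0.65 [147. 245.] [0.484 0.372 0.   ]
```

View pics/side0.png

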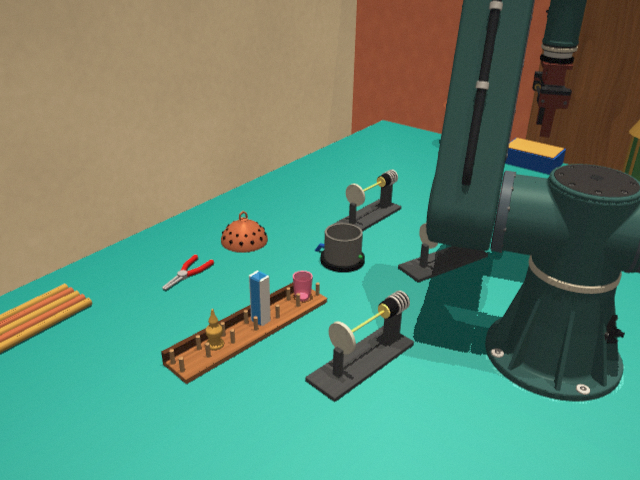

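View pics/top0.png

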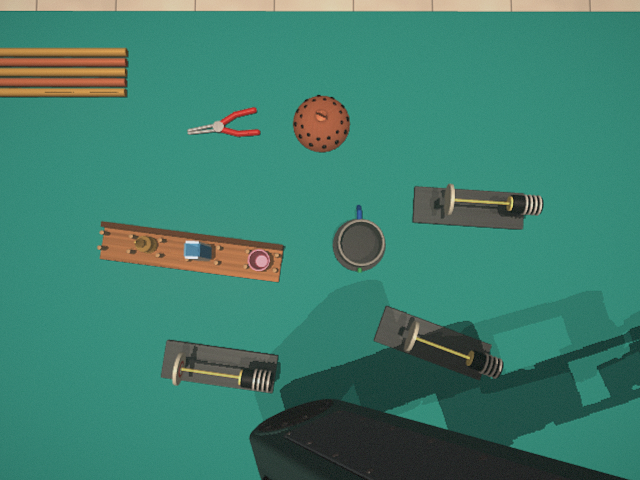

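The stand look-alikes in the top view are at (210,374) y≈+0.23, (441,348) y≈-0.17 and (480,202) y≈-0.24. The one meant is the farthest to the robot's right (lowest y), so (480,202). The prism is at top (198,250) and side (260,300). I'll confirm both in one enlarged crop.

```bash
python3 - <<'E'
from h import *
t=cv2.imread('pics/top0.png');s=cv2.imread('pics/side0.png')
def cr(im,x,y,w,h): return cv2.resize(im[y:y+h,x:x+w],(400,300),interpolation=cv2.INTER_CUBIC)
m=np.vstack([np.hstack([cr(t,168,228,64,48),cr(s,220,260,80,60)]),np.hstack([cr(t,405,150,160,120),cr(s,320,160,100,75)])])
cv2.imwrite('pics/crop1.png',m)
E
```

```text
(no output)
```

View pics/crop1.png

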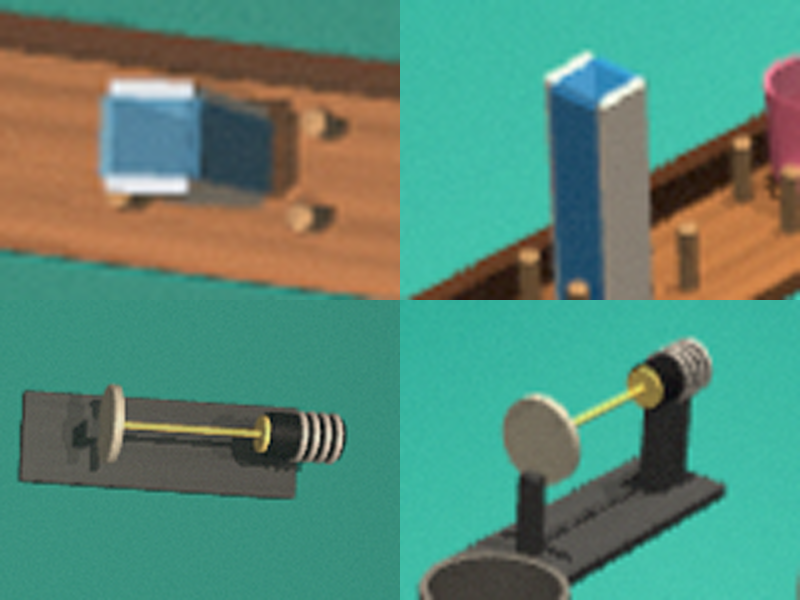

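The crop shows the prism's two frosted plates at top-view rows 242 and 257, facing ±world x, with the clear faces facing ±y. The right-hand stand's beam runs from the lens at about (509,203) to the disc at about (454,200). That confirms the stand at (480,202).

```bash
python3 - <<'E'
from h import *
np.set_printoptions(precision=4,suppress=True)
c=manip.camera('top');s=manip.camera('side')
P=lambda x,y:(168+x/6.25-.4,228+y/6.25-.4)
f=[atz(c,P(*q),.112) for q in[(108,88),(196,88),(105,184),(190,184)]]
print(np.array(f)); ctr=np.mean(f,0);
e=(f[0]-f[1]+f[2]-f[3])[:2]; print('ctr',ctr,'plate dir deg from +y',np.degrees(np.arctan2(-e[0],e[1])), 'dx',np.linalg.norm((f[0]+f[1]-f[2]-f[3])/2))
n=(f[0]+f[1]-f[2]-f[3]); print('normal deg',np.degrees(np.arctan2(n[1],n[0])))
Q=lambda x,y:(220+(x-400)/5,260+y/5)
for q in[(550,80),(590,55),(600,105),(642,80)]: print('side',atz(s,Q(*q),.112))
# beam line by yellow pixels
for cam,roi in((c,(440,180,530,220)),(s,(345,160,405,215))):
    x0,y0,x1,y1=roi; h=cv2.cvtColor(cam['color'][y0:y1,x0:x1],cv2.COLOR_RGB2HSV)
    m=(h[...,0]>20)&(h[...,0]<35)&(h[...,1]>120)&(h[...,2]>120)
    v,u=np.nonzero(m);u=u+x0;v=v+y0
    pf=np.polyfit(u,v,1);a=u.min();b=u.max();print(a,b,np.polyval(pf,[a,b]))
    A=atz(cam,(a,np.polyval(pf,a)),.085);B=atz(cam,(b,np.polyval(pf,b)),.085)
    d=A-B;print('disc',A,'lens',B,np.linalg.norm(d),'mid',(A+B)/2,'ang',np.degrees(np.arctan2(d[1],d[0])))
bs=[r['xy'] for r in manip.spot_point(s,'beam')];bt=[r['xy'] for r in manip.spot_point(c,'beam')]
for a in bs:
  for b in bt:
    p,e=tri(s,a,c,b)
    if e<.02: print('beam',p,e)
for t in('pot_rim',):
    print(t,tri(s,manip.spot_point(s,t)[0]['xy'],c,manip.spot_point(c,t)[0]['xy']))
# pot rim from dark interior ellipse
st=manip.read_state();print(st['ee_pos'],st['tcp_rot'],st['grip_width'],st['clock'])
from scipy.spatial.transform import Rotation as R
q=st['tcp_rot'];print(R.from_quat([q[1],q[2],q[3],q[0]]).as_matrix())
E
```

```text
[[0.4815 0.2711 0.112 ]
 [0.4815 0.2472 0.112 ]
 [0.4554 0.2714 0.112 ]
 [0.4554 0.2483 0.112 ]]
ctr [0.4685 0.2595 0.112 ] plate dir deg from +y 0.022643687302753707 dx 0.026134641606052215
normal deg -1.4971320235980772
side [0.48   0.2702 0.112 ]
side [0.48   0.2485 0.112 ]
side [0.4547 0.2712 0.112 ]
side [0.4538 0.2494 0.112 ]
455 512 [199.8387 203.521 ]
disc [ 0.5578 -0.1965  0.085 ] lens [ 0.5513 -0.297   0.085 ] 0.10071479267687455 mid [ 0.5546 -0.2468  0.085 ] ang 86.3108220347542
364 385 [187.7373 179.7594]
disc [ 0.5633 -0.2349  0.085 ] lens [ 0.5485 -0.3102  0.085 ] 0.07683923724553854 mid [ 0.5559 -0.2725  0.085 ] ang 78.86163979231176
beam [ 0.5558 -0.2445  0.0798] 0.005286654458755669
beam [0.2902 0.184  0.309 ] 0.00032142806391017583
beam [ 0.6414 -0.4024 -0.4677] 0.0007414937073923071
beam [0.2554 0.2297 0.0884] 0.003581489175643066
pot_rim (array([ 0.4789, -0.0314,  0.0812]), np.float64(0.0041020296043616095))
[ 0.2505 -0.5451  0.196 ] [-0.      0.9769  0.2137 -0.    ] 0.08792508424990271 1.6
[[ 0.9086  0.4176 -0.    ]
 [ 0.4176 -0.9086  0.0001]
 [ 0.     -0.0001 -1.    ]]
```

>>> send_rows(
  steps=[
    [[0,0,-8],[0,0,-8],-1],
    [[0,0,-8],[0,0,-8],-1],
    [[0,0,-8],[0,0,-8],-1],
    [[0,0,-8],[0,0,-8],-1],
    [[0,0,-8],[0,0,0],-1],
    [[0,0,-8],[0,0,0],-1],
    [[0,0,-8],[0,0,0],-1],
    [[0,0,-8],[0,0,0],-1],
    [[0,0,0],[40,30,0],-1],
    [[0,0,0],[40,30,0],-1],
    [[0,0,0],[40,30,0],-1],
    [[0,0,0],[40,30,0],-1],
  ],
)

```text
clock: 3.1
ee_pos: [0.375, -0.3867, 0.2282]
tcp_rot: [0.0, 0.715, 0.699, 0.0]
force: [0.4, -0.1, -0.0]
grip_width: 0.0876
```

>>> send_rows(
  steps=[
    [[0,0,0],[45,30,0],-1],
    [[0,0,0],[45,30,0],-1],
    [[0,0,0],[45,20,0],-1],
    [[0,0,0],[45,0,0],-1],
    [[0,0,0],[45,0,0],-1],
    [[0,0,0],[45,0,0],-1],
    [[0,0,0],[45,0,0],-1],
    [[0,0,0],[45,0,0],-1],
    [[0,0,0],[45,0,0],-1],
    [[0,0,0],[45,0,0],-1],
    [[0,0,0],[45,0,0],-1],
    [[0,0,0],[45,0,0],-1],
  ],
)

```text
clock: 4.6
ee_pos: [0.4666, 0.1516, 0.2283]
tcp_rot: [0.0, 0.715, 0.699, 0.0]
force: [0.6, 0.6, -0.6]
grip_width: 0.0876
```

```bash
cat >> h.py <<'E'
from scipy.spatial.transform import Rotation as R
def st():
    s=manip.read_state();q=s['tcp_rot'];M=R.from_quat([q[1],q[2],q[3],q[0]]).as_matrix()
    print('t',round(s['clock'],2),'p',np.round(s['ee_pos'],4),'yaw',round(np.degrees(np.arctan2(M[1,0],M[0,0])),2),'tz',np.round(M[:,2],4),'F',np.round(s['force'],1),'w',round(s['grip_width'],4))
    return s,M
E
python3 -c "
from h import *
s,M=st();print((M.T@(np.array([.468,.2595,.15])-s['ee_pos'])*1000).round(1))"
```

```text
t 4.6 p [0.4666 0.1516 0.2283] yaw 88.68 tz [ 6.e-04  1.e-04 -1.e+00] F [ 0.6  0.6 -0.6] w 0.0876
[107.9  -1.1  78.3]
```

>>> send_rows(
  steps=[
    [[0,0,0],[36,0,0],-1],
    [[0,0,0],[36,0,0],-1],
    [[0,0,0],[36,-1,0],-1],
    [[0,0,0],[0,0,30],-1],
    [[0,0,0],[0,0,30],-1],
    [[0,0,0],[0,0,18],-1],
    [[0,0,0],[0,0,0],-1],
  ],
)

```text
clock: 5.48
ee_pos: [0.4668, 0.2576, 0.1489]
tcp_rot: [-0.001, 0.715, 0.699, -0.001]
force: [0.4, -0.2, 0.7]
grip_width: 0.0879
```

```bash
python3 -c "
from h import *
s,M=st()
a=snap('side','s1');b=snap('top','t1')
p=s['ee_pos'];pts=[p,p+M[:,1]*.044,p-M[:,1]*.044]
print(proj(a,pts).round(1),proj(b,pts).round(1))
f=lambda im,x,y,w,h:cv2.resize(im[y:y+h,x:x+w,::-1],(400,400),interpolation=cv2.INTER_CUBIC)
cv2.imwrite('pics/c2.png',np.hstack([f(a['color'],200,220,120,120),f(b['color'],150,200,100,100)]))"
```

```text
t 5.47 p [0.4668 0.2576 0.1489] yaw 88.69 tz [-0.003  -0.0011 -1.    ] F [ 0.4 -0.2  0.7] w 0.0879
[[259.3 258.1]
 [241.8 250.3]
 [277.7 266.4]] [[187.3 249. ]
 [188.5 222.1]
 [186.1 276. ]]
```

View pics/c2.png

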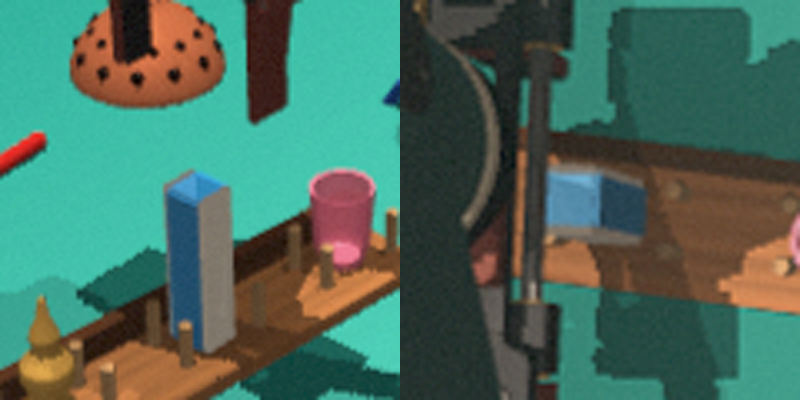

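The side view shows the open fingers straddling the prism, with the finial at lower left and the cup clear. I'll descend and grip.

>>> send_rows(
  steps=[
    [[0,0,0],[2,1,20],-1],
    [[0,0,0],[0,0,20],-1],
    [[0,0,0],[0,0,20],-1],
    [[0,0,0],[0,0,20],-1],
    [[0,0,0],[0,0,0],-1],
    [[0,0,0],[0,0,0],-1],
  ],
)

```text
clock: 6.32
ee_pos: [0.4701, 0.2604, 0.0713]
tcp_rot: [0.0, 0.715, 0.699, 0.001]
force: [-0.7, 0.3, 0.0]
grip_width: 0.088
```

```bash
python3 -c "
from h import *
s,M=st()
a=snap('side','s2')
f=lambda im,x,y,w,h:cv2.resize(im[y:y+h,x:x+w,::-1],(600,600),interpolation=cv2.INTER_CUBIC)
cv2.imwrite('pics/c3.png',f(a['color'],200,220,120,120))"
```

```text
t 6.33 p [0.4701 0.2604 0.0713] yaw 88.68 tz [ 1.8e-03  9.0e-04 -1.0e+00] F [-0.7  0.3  0. ] w 0.088
```

View pics/c3.png

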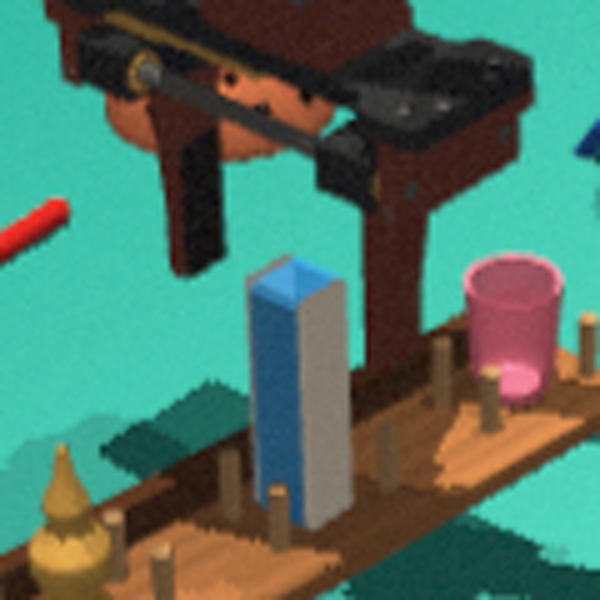

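Both finger tips appear about 12 px higher in the side view than the reported TCP projects. I'll check this against the start picture and a fresh overlay before closing.

```bash
python3 -c "
from h import *
s,M=st()
a=manip.camera('side');b=manip.camera('top')
def box(p,M):
    return [p+sy*M[:,1]*w+sx*M[:,0]*.01 for sy in(-1,1) for w in(.044,.0575) for sx in(-1,1)]
p0=np.array([.2505,-.5451,.196]);M0=np.array([[.9086,.4176,0],[.4176,-.9086,0],[0,0,-1.]])
i0=cv2.imread('pics/side0.png');i1=a['color'][:,:,::-1].copy();i2=b['color'][:,:,::-1].copy()
def f(im,cam,p,M,x,y,w,d=(0,)):
    k=400/w;o=cv2.resize(im[y:y+w,x:x+w],(400,400),interpolation=cv2.INTER_CUBIC)
    for uv in proj(cam,box(p,M)): cv2.circle(o,tuple(int(v) for v in (uv-[x,y]+.5)*k),3,(0,255,255),-1)
    return o
print(proj(a,[p0])[0],proj(a,[s['ee_pos']])[0],proj(b,[s['ee_pos']])[0])
cv2.imwrite('pics/c4.png',np.hstack([f(i0,a,p0,M0,500,60,110),f(i1,a,s['ee_pos'],M,200,220,120)]))
cv2.imwrite('pics/t4.png',i2)"
```

```text
t 6.38 p [0.4702 0.2605 0.0714] yaw 88.68 tz [ 0.0022  0.001  -1.    ] F [-0.1  0.4  0. ] w 0.0878
[539.46412597 139.72688554] [258.32178035 294.0002767 ] [196.50958388 249.77755305]
```

View pics/c4.png

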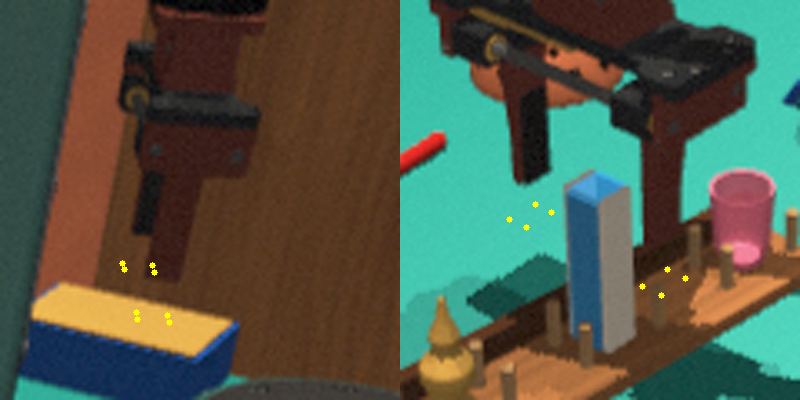

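Both poses show the visible tips about 26 mm above the reported TCP, with lateral agreement within about 1 px. A reported TCP of about 0.050 is still clear of the dowels (0.040) if the report is right, so I'll go lower and look again.

>>> send_rows(
  steps=[
    [[0,0,0],[0,-1,10],-1],
    [[0,0,0],[0,0,10],-1],
    [[0,0,0],[0,0,0],-1],
  ],
)

```text
clock: 6.85
ee_pos: [0.467, 0.2596, 0.0489]
tcp_rot: [-0.001, 0.715, 0.699, -0.001]
force: [-0.5, 0.2, -0.6]
grip_width: 0.0877
```

```bash
python3 -c "
from h import *
s,M=st()
a=manip.camera('side');b=manip.camera('top')
f=lambda im,x,y,w,h:cv2.resize(im[y:y+h,x:x+w,::-1],(400,400),interpolation=cv2.INTER_CUBIC)
cv2.imwrite('pics/c5.png',np.hstack([f(a['color'],200,220,120,120),f(b['color'],130,190,120,120)]))"
```

```text
t 6.85 p [0.467  0.2596 0.0489] yaw 88.68 tz [-2.4e-03 -8.0e-04 -1.0e+00] F [-0.5  0.2 -0.6] w 0.0877
```

View pics/c5.png

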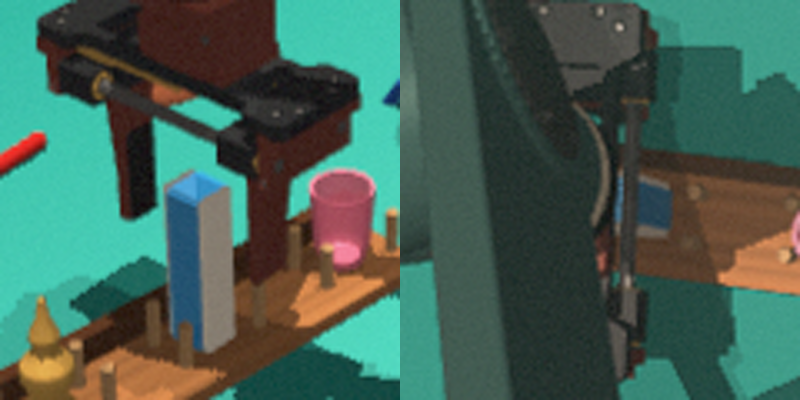

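```bash
python3 -c "
from h import *
a=manip.camera('side');b=manip.camera('top')
for z in(.1,.12,.14,.16,.18):
    # side rod midpoint px, top rod px
    P=atz(a,(200+167*.3,220+112*.3),z);Q=atz(b,(130+230*.3,190+200*.3),z);print(z,P.round(4),Q.round(4))
for z in(.03,.049,.06,.07,.08,.09):
    print(z,'tips',atz(a,(200+137*.3,220+216*.3),z).round(4),atz(a,(200+270*.3,220+280*.3),z).round(4))
"
```

```text
0.1 [0.5483 0.1967 0.1   ] [0.4681 0.2496 0.1   ]
0.12 [0.5247 0.2211 0.12  ] [0.4669 0.245  0.12  ]
0.14 [0.5011 0.2454 0.14  ] [0.4657 0.2405 0.14  ]
0.16 [0.4775 0.2697 0.16  ] [0.4645 0.236  0.16  ]
0.18 [0.454 0.294 0.18 ] [0.4633 0.2314 0.18  ]
0.03 tips [0.561  0.2137 0.03  ] [0.4549 0.2146 0.03  ]
0.049 tips [0.5405 0.234  0.049 ] [0.4374 0.2349 0.049 ]
0.06 tips [0.5287 0.2457 0.06  ] [0.4273 0.2466 0.06  ]
0.07 tips [0.5179 0.2563 0.07  ] [0.4181 0.2572 0.07  ]
0.08 tips [0.5072 0.267  0.08  ] [0.4088 0.2679 0.08  ]
0.09 tips [0.4964 0.2777 0.09  ] [0.3996 0.2785 0.09  ]
```

The visible tips triangulate laterally onto the prism axis (0.468, 0.257) at z≈0.072, against a reported z of 0.049. Either reading gives a good grip height above the dowels, so I'll close now.

>>> send_rows(
  steps=[
    [[0,0,0],[0,0,0],0.2],
    [[0,0,0],[0,0,0],0.2],
    [[0,0,0],[0,0,0],0.2],
    [[0,0,0],[0,0,0],0.6],
    [[0,0,0],[0,0,0],0.6],
    [[0,0,0],[0,0,0],1],
    [[0,0,0],[0,0,0],1],
    [[0,0,0],[0,0,0],1],
  ],
  grip_force=25,
)

```text
clock: 8.05
ee_pos: [0.4681, 0.2601, 0.0501]
tcp_rot: [-0.0, 0.715, 0.699, 0.0]
force: [-0.8, -0.4, 0.5]
grip_width: 0.03
```

>>> send_rows(
  steps=[
    [[0,0,0],[0,0,-10],1],
    [[0,0,0],[0,0,-20],1],
    [[0,0,0],[0,0,-30],1],
    [[0,0,0],[0,0,-40],1],
    [[0,0,0],[0,0,-30],1],
    [[0,0,0],[0,0,0],1],
    [[0,0,0],[0,0,0],1],
  ],
)

```text
clock: 8.93
ee_pos: [0.4673, 0.2598, 0.1793]
tcp_rot: [-0.0, 0.715, 0.699, -0.001]
force: [-0.2, 0.3, -2.1]
grip_width: 0.03
```

```bash
python3 -c "
from h import *
np.set_printoptions(precision=4,suppress=True)
s,M=st()
a=manip.camera('side');b=manip.camera('top')
for t in('prism_tip','prism_window','prism_center'):
  for n,c in(('s',a),('t',b)):
    for r in manip.spot_point(c,t)[:1]: print(t,n,r['p'],r['xy'])
f=lambda im,x,y,w,h:cv2.resize(im[y:y+h,x:x+w,::-1],(600,600),interpolation=cv2.INTER_CUBIC)
cv2.imwrite('pics/c6.png',f(a['color'],200,190,120,120))
e=s['ee_pos'];print(proj(a,[e,e-[0,0,.037],e+[0,0,.063]]))"
```

```text
t 8.93 p [0.4673 0.2598 0.1793] yaw 88.69 tz [-0.0013 -0.0004 -1.    ] F [-0.2  0.3 -2.1] w 0.03
prism_tip s 0.92 [260.5, 262.0]
prism_window s 0.93 [261.7, 243.3]
prism_window t 0.77 [178.2, 248.5]
prism_center s 0.89 [257.2, 236.8]
prism_center t 0.88 [179.4, 242.7]
[[257.7853 243.79  ]
 [258.4865 261.6873]
 [256.536  211.9064]]
```

View pics/c6.png

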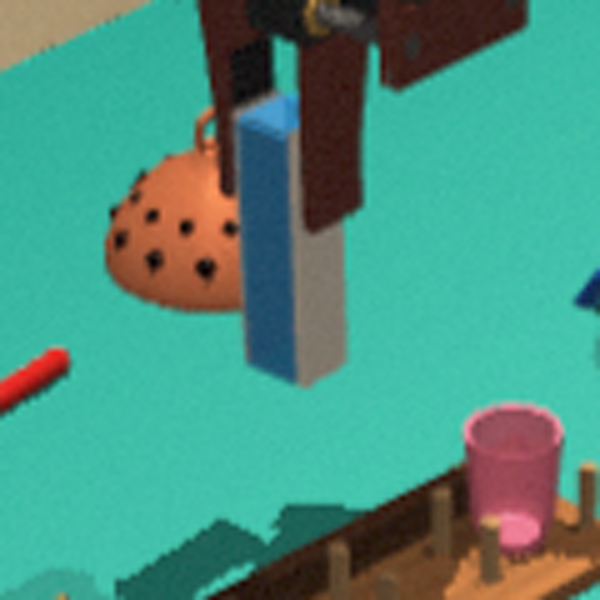

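The prism is held on its frosted faces only (opening 30.0 mm), and its bottom is at TCP − 37 mm, which matches the image (row 262). Next is the pot at (0.478, -0.031).

>>> send_rows(
  steps=[
    [[0,0,0],[-20,1,0],1],
    [[0,0,0],[-35,2,0],1],
    [[0,0,0],[-40,2,0],1],
    [[0,0,0],[-40,2,0],1],
    [[0,0,0],[-40,2,0],1],
    [[0,0,0],[-40,3,0],1],
    [[0,0,0],[-40,3,0],1],
    [[0,0,0],[-26,2,0],1],
    [[0,0,0],[-10,0,0],1],
    [[0,0,0],[0,0,0],1],
  ],
)

```text
clock: 10.58
ee_pos: [0.478, -0.0317, 0.18]
tcp_rot: [-0.0, 0.716, 0.698, 0.0]
force: [-0.1, -0.4, -1.7]
grip_width: 0.0296
```

```bash
python3 -c "
from h import *
np.set_printoptions(precision=4,suppress=True)
s,M=st()
a=manip.camera('side');b=manip.camera('top')
for n,c in(('s',a),('t',b)):
  for r in manip.recognise(c,'pot')[:1]: print(n,r)
  for t,z in(('pot_rim',.075),('prism_tip',.142)):
    for r in manip.spot_point(c,t)[:1]: print(t,n,r['p'],r['xy'],atz(c,r['xy'],z))
f=lambda im,x,y,w,h:cv2.resize(im[y:y+h,x:x+w,::-1],(400,400),interpolation=cv2.INTER_CUBIC)
e=s['ee_pos'];th=np.linspace(0,6.28,60)
for c in(a,b):
  for w in proj(c,np.c_[.478+.037*np.cos(th),-.031+.037*np.sin(th),0*th+.075]): cv2.circle(c['color'],tuple(w.round().astype(int)),0,(255,255,0),-1)
cv2.imwrite('pics/c7.png',np.hstack([f(a['color'],285,170,120,120),f(b['color'],300,185,120,120)]))"
```

```text
t 10.57 p [ 0.478  -0.0317  0.18  ] yaw 88.6 tz [-0.0003  0.0003 -1.    ] F [-0.1 -0.4 -1.7] w 0.0296
s {'extent': [317.2, 221.0, 364.0, 271.9], 'p': 0.74}
pot_rim s 0.78 [343.4, 232.4] [ 0.4801 -0.0276  0.075 ]
prism_tip s 0.67 [347.3, 204.5] [ 0.4766 -0.0331  0.142 ]
t {'extent': [342.6, 240.5, 369.4, 268.9], 'p': 0.44}
pot_rim t 0.44 [361.0, 242.8] [ 0.4825 -0.0309  0.075 ]
```

View pics/c7.png

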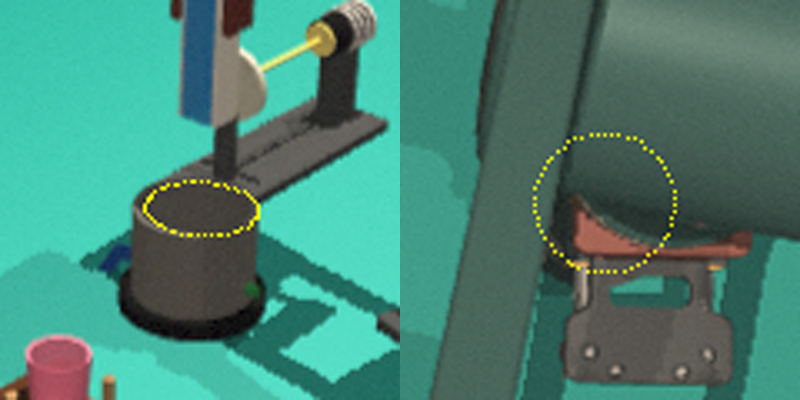

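The fitted mouth sits about 1.5 px right of the pot's, so I'll nudge +2 mm in x and y, dip 28 mm and lift out.

>>> send_rows(
  steps=[
    [[0,0,0],[2,2,15],1],
    [[0,0,0],[0,0,25],1],
    [[0,0,0],[0,0,20],1],
    [[0,0,0],[0,0,15],1],
    [[0,0,0],[0,0,12],1],
    [[0,0,0],[0,0,9],1],
    [[0,0,0],[0,0,0],1],
    [[0,0,0],[0,0,0],1],
    [[0,0,0],[0,0,0],1],
  ],
)

```text
clock: 12.1
ee_pos: [0.4809, -0.0294, 0.0846]
tcp_rot: [0.0, 0.715, 0.699, 0.0]
force: [0.4, 0.2, -1.6]
grip_width: 0.03
```

```bash
python3 -c "
from h import *
s,M=st();snap('side','s8')"
```

```text
t 12.1 p [ 0.4809 -0.0294  0.0846] yaw 88.68 tz [ 1.1e-03 -1.0e-04 -1.0e+00] F [ 0.4  0.2 -1.6] w 0.03
```

>>> send_rows(
  steps=[
    [[0,0,0],[0,0,-10],1],
    [[0,0,0],[0,0,-20],1],
    [[0,0,0],[0,0,-30],1],
    [[0,0,0],[0,0,-40],1],
    [[0,0,0],[0,0,-40],1],
    [[0,0,0],[0,0,-20],1],
    [[0,0,0],[0,0,0],1],
  ],
)

```text
clock: 13.02
ee_pos: [0.4818, -0.0296, 0.2463]
tcp_rot: [0.002, 0.715, 0.699, 0.001]
force: [0.1, 0.2, -2.5]
grip_width: 0.0297
```

```bash
python3 -c "
from h import *
s,M=st()
im=cv2.imread('pics/s8.png')
# refine beam: base plate edges & beam using unobstructed start top image
a=manip.camera('side')
f=lambda im,x,y,w,h:cv2.resize(im[y:y+h,x:x+w],(400,400),interpolation=cv2.INTER_CUBIC)
i0=cv2.imread('pics/side0.png')
c=np.array([.555,-.246,.085]);d=np.array([np.cos(np.radians(86.3)),np.sin(np.radians(86.3)),0])
for w in proj(a,[c-.05*d,c,c+.051*d]): cv2.circle(i0,tuple(w.round().astype(int)),0,(0,0,255),-1)
cv2.imwrite('pics/c8.png',np.hstack([f(im,285,150,120,120),f(i0,330,160,80,80)]))
print(proj(a,[c-.05*d,c,c+.051*d]).round(1))"
```

```text
t 13.03 p [ 0.4818 -0.0296  0.2463] yaw 88.68 tz [ 4.7e-03 -8.0e-04 -1.0e+00] F [ 0.1  0.2 -2.5] w 0.0297
[[380.9 181.2]
 [369.2 187.2]
 [356.8 193.5]]
```

View pics/c8.png

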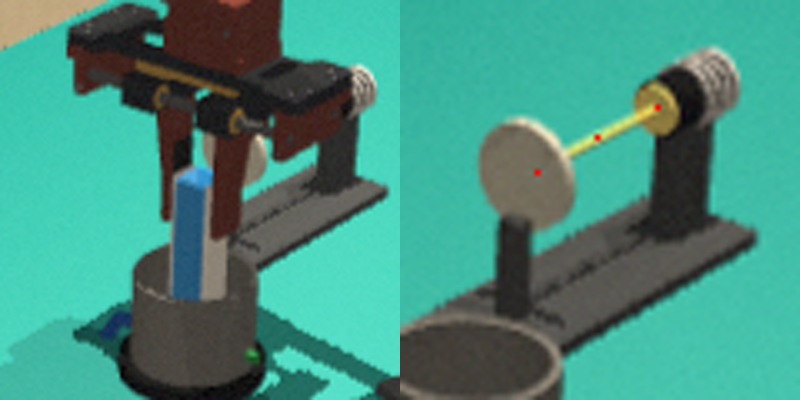

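The dip shows the lower end in the pot centrally with nothing touching, and the projected beam points fall on the drawn beam. I'll check the beam angle from the unobstructed top picture and, in the same batch, travel over the stand.

>>> send_rows(
  steps=[
    [[0,0,0],[-15,5,0],1],
    [[0,0,0],[-30,11,0],1],
    [[0,0,0],[-33,12,0],1],
    [[0,0,0],[-33,12,0],1],
    [[0,0,0],[-33,12,0],1],
    [[0,0,0],[-33,12,0],1],
    [[0,0,0],[-25,10,0],1],
    [[0,0,0],[-13,4,0],1],
    [[0,0,2.4],[0,0,0],1],
    [[0,0,0],[0,0,0],1],
    [[0,0,0],[0,0,0],1],
  ],
)

```text
clock: 14.45
ee_pos: [0.5531, -0.2457, 0.2436]
tcp_rot: [-0.001, 0.729, 0.684, -0.0]
force: [-0.1, -0.7, -1.2]
grip_width: 0.0298
```

```bash
python3 -c "
from h import *
np.set_printoptions(precision=4,suppress=True)
c=manip.camera('top');im=cv2.imread('pics/top0.png');h=cv2.cvtColor(im,cv2.COLOR_BGR2HSV).astype(int)
us=np.arange(460,503);vs=[]
for u in us:
    v=np.arange(192,212);w=np.clip(h[192:212,u,1]*h[192:212,u,2]/255.-90,0,None)*((h[192:212,u,0]>15)&(h[192:212,u,0]<40));vs.append((w*v).sum()/w.sum())
pf=np.polyfit(us,vs,1);A=atz(c,(460,np.polyval(pf,460)),.085);B=atz(c,(503,np.polyval(pf,503)),.085)
d=A-B;print('beam',A,B,np.degrees(np.arctan2(d[1],d[0])),'x at y=-.246',A[0]+(-.246-A[1])*d[0]/d[1])
# base plate edges: dark vs teal along columns
g=h[...,1]
for lo,hi,cols in((170,200,range(418,445)),(205,240,range(425,515))):
    e=[];cc=list(cols)
    for u in cc:
        k=np.abs(np.diff(cv2.blur(g[lo:hi,u].astype(np.float32),(1,3)).ravel()));e.append(lo+.5+k.argmax())
    cc=np.array(cc);e=np.array(e);p=np.polyfit(cc,e,1);r=abs(e-np.polyval(p,cc));p=np.polyfit(cc[r<1.5],e[r<1.5],1)
    P=atz(c,(cc[0],np.polyval(p,cc[0])),.01);Q=atz(c,(cc[-1],np.polyval(p,cc[-1])),.01);d=P-Q;print('edge',P,Q,np.degrees(np.arctan2(d[1],d[0])),(r<1.5).sum())
st()"
```

```text
beam [ 0.5575 -0.2053  0.085 ] [ 0.5534 -0.2812  0.085 ] 86.85937240691376 x at y=-.246 0.5553075756266644
edge [ 0.596  -0.1447  0.01  ] [ 0.5926 -0.1943  0.01  ] 86.12621333682067 27
edge [ 0.5254 -0.157   0.01  ] [ 0.5143 -0.3256  0.01  ] 86.22366811003864 90
t 14.5 p [ 0.5532 -0.2457  0.2438] yaw 86.34 tz [-0.0005  0.0004 -1.    ] F [ 0.   0.4 -2. ] w 0.0297
```

>>> send_rows(
  steps=[
    [[0,0,0],[0,2,15],1],
    [[0,0,0],[0,0,25],1],
    [[0,0,0],[0,0,25],1],
    [[0,0,0],[0,0,25],1],
    [[0,0,0],[0,0,25],1],
    [[0,0,0],[0,0,20],1],
    [[0,0,0],[0,0,15],1],
    [[0,0,0],[0,0,7],1],
    [[0,0,0],[0,0,0],1],
    [[0,0,0],[0,0,0],1],
    [[0,0,0],[0,0,0],1],
  ],
)

```text
clock: 15.88
ee_pos: [0.556, -0.2465, 0.0878]
tcp_rot: [0.001, 0.73, 0.684, 0.0]
force: [-0.6, 0.4, -1.3]
grip_width: 0.0297
```

```bash
python3 -c "
from h import *
np.set_printoptions(precision=4,suppress=True)
s,M=st()
a=manip.camera('side');b=manip.camera('top')
e=s['ee_pos']
for n,c in(('s',a),('t',b)):
  print(n,'pred window',proj(c,[e-[0,0,.002]]),'tip',proj(c,[e-[0,0,.037]]))
  for t in('prism_window','prism_tip','beam'):
    for r in manip.spot_point(c,t)[:2]: print(t,n,r['p'],r['xy'])
f=lambda im,x,y,w,h:cv2.resize(im[y:y+h,x:x+w,::-1],(600,600),interpolation=cv2.INTER_CUBIC)
cv2.imwrite('pics/c9.png',f(a['color'],325,145,90,90))"
```

```text
t 15.88 p [ 0.556  -0.2465  0.0878] yaw 86.28 tz [ 0.0013 -0.0006 -1.    ] F [-0.6  0.4 -1.3] w 0.0297
s pred window [[369.0237 186.6959]] tip [[368.2728 199.3367]]
prism_window s 0.96 [369.4, 186.0]
prism_tip s 0.59 [369.5, 200.7]
beam s 0.79 [369.4, 188.0]
beam s 0.65 [366.5, 322.9]
t pred window [[483.452  200.7938]] tip [[477.853  203.6715]]
prism_window t 0.77 [481.7, 201.2]
prism_tip t 0.66 [477.7, 203.2]
beam t 0.78 [441.7, 349.3]
beam t 0.68 [212.9, 374.6]
```

View pics/c9.png

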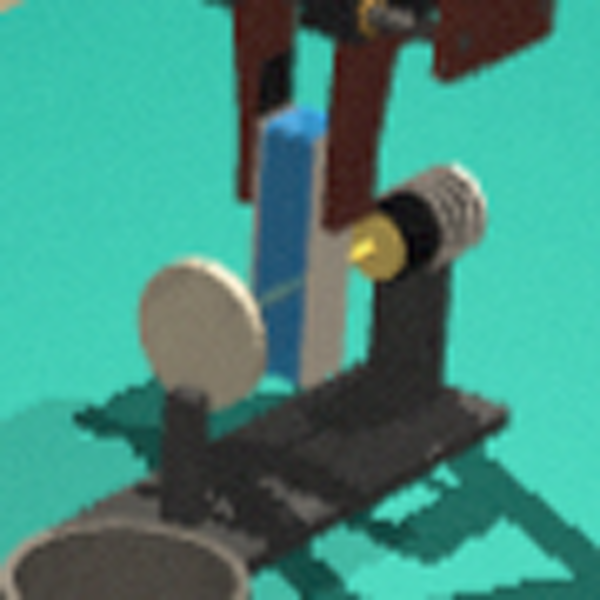

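The prism stands between disc and lamp. The beam crosses the clear face's mid-width about a third of the way up, and the tip is clear of the base. The window, tip and beam detections agree with the prediction to within about 2 px, so I'm handing in.

```bash
python3 -c "
from h import *
s,M=st();print(np.abs(s['joint_velocities']).max());print(manip.sign_off())"
```

```text
t 16.27 p [ 0.5555 -0.2462  0.0871] yaw 86.28 tz [-0.e+00  1.e-04 -1.e+00] F [ 0.2 -0.9 -1.7] w 0.0297
0.002236821251264709
the job is handed in; nothing more can be done
None
```

The job is handed in. I gripped the prism by its two frosted faces and lifted it from the rack. I dipped it about 28 mm into the pot and lifted it out. It is now held upright in the beam of the right-hand stand, the one at y ≈ -0.24.

**Last checks:**
- **Hold:** The arm was still (0.002 rad/s) at 16.3 s, with the grip opening at 29.7 mm. The only force on the tool was about the prism's weight, so nothing else is being touched.
- **Window position:** From the TCP it works out at (0.5555, -0.246, 0.085). The beam middle I measured is (0.555, -0.246, 0.085).
- **Squareness:** The tool yaw is 86.3°. I measured the beam direction at 86.1 to 86.9°.

**Disagreements:**
- **Finger height:** The fingertips looked about 23 mm higher in the side view than the reported TCP, so I gripped at a height that was safe either way. The prism itself tracked the reported motion.
- **Along the beam:** The network's window point in the top view was about 1.8 px (roughly 3 mm) away from my prediction.

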